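Set up the calibration panel and hold the camera shutter open

TASK

Get the bench camera ready for its calibration picture: take the tall dotted panel out of the rack and lean it back against the cross bar of the rest, centred, its foot on the base plate just behind the low lip, its dots towards the camera, and let go of it. Then pull the camera's spring-return shutter out by its upright tab until the shutter's pointer lines up with the pointer of the index clip on the rail, and keep it there: the program finishes while the fingers are still holding the shutter at the mark. Leave everything else on the table where it is.

Things in the scene. Friction and masses are not known exactly. Their poses are not given: they have to be found in the camera images.
- panel: calibration panel: white slab 130 wide (its x), 10 thick (its y), 180 tall (its z), about 0.22 kg, a grid of black dots on its -y face only. Origin: centre of its underside. At the start it stands upright in one of the rack's two slots, dots facing about the same way as the front of the rest faces (world -y, give or take 0.3 rad), so it need not be turned round
- rack: grey rack fixed to the table, base 150 (x) by 90 (y), walls 60 high, 100 long along x; two slots 14 wide, centred at y = -28 and y = +28, slot floor 6 above the table. Origin: centre of its underside. Panels lift straight up out of it
- rest: aluminium rest fixed to the table. Origin on the table; x along the cross bar, open front to -y. Base plate 150 wide, y -40 to 60, top at z 8; on it a lip, y -40 to -30, top at z 20. Cross bar 160 long, front face at y 20, z 90 to 110, on posts at x -60 and 60. The foot stands between lip and bar, the back leans on the bar (foot at y -17 gives 0.3 rad)
- rest_front (a point): point 150 in front of the rest (rest frame y = -150, z = 20), on the side towards which the dots must face
- camera: bench camera fixed to the table, body 66 wide and 100 long, top at z = 98, looking along its +y towards the rest. Origin on the table below the body. A slide rail runs along its x in front of the lens, centred at y = 85, from x = -170 to x = 55, top at z = 40
- shutter (a joint): travel (m) of the spring-return shutter along the rail: 0 = home (closed, lens covered), grows as it is pulled towards the camera's -x (towards the robot), end stop at 0.085. The spring pulls it home with about 4 N at 0 and 110 N/m more (about 10 N at 0.055)
- shutter_tab (a point): grip point on the shutter's upright tab, 18 below the tab's top: the tab is 12 thick along the camera's x, 24 wide along its y, top at z = 144, upright faces free from z = 55 upwards; at home it is at camera x = -55, y = 85, z = 126. It moves with the shutter
- shutter_pointer (a point): tip (top, outer end) of the shutter's small steel pointer, 6 wide along x, at the tab's foot on the +y side; same camera x as the tab (-55 at home), y = 112, z = 54. It moves with the shutter
- index_mark (a point): top centre of the steel pointer, 6 wide along x, on the black index clip fixed to the rail's +y side (camera y = 120, z = 54). The clip's place along the rail differs each time, 36 to 68 from the shutter's pointer at home, towards the camera's -x; its x axis is the camera's x. The mark is reached when both pointers have the same camera x
- short_panel: plain grey panel 110 wide, 10 thick, 110 tall, standing in the rack's other slot; a bystander. Origin: centre of its underside
- jar_a: white lidded jar, diameter 43, height 50; a bystander beside the rest. Origin: centre of its underside
- jar_b: white lidded jar, diameter 49, height 42; a bystander on the robot side of the bench camera. Origin: centre of its underside
- spare_lens: black spare lens standing on end, diameter 46, height 48; a bystander behind the bench camera. Origin: centre of its underside
- bracket: small aluminium angle bracket, 40 x 40 x 40; a bystander near the rest. Origin: centre of its underside
- screwdriver: screwdriver with black handle lying on the table beyond the rack; a bystander
- disc: white plastic disc, diameter 110, 8 thick, lying flat; a bystander
Mind the look-alikes: they are no part of the job. Of the things like the panel, leave any that is yellow; of the rest the smaller one is meant.

How it is judged:
On the way, in this order (a step that is already met when the one before it is completed fails the run):
1. the dotted panel leans on the rest, let go of and still (x of panel in the frame of rest between -0.03 and 0.03 m and y of panel in the frame of rest between -0.032 and 0.012 m and z of panel in the frame of rest below 0.014 m and angle between panel's own z axis and vertical between 0.12 and 0.5 rad and angle between the x axis of panel and the x axis of rest, either way round below 0.2 rad and y of rest_front in the frame of panel below 0 m and contact force between panel and rest above 0.3 N and contact force between panel and the arm below 0.05 N and contact force between panel and the fingers below 0.05 N and linear speed of panel below 0.02 m/s), for 0.3 s.
2. the shutter is held with the fingers, its pointer at the index mark (x of shutter_pointer in the frame of index_mark between -0.005 and 0.005 m and contact force between shutter and the fingers above 2 N and velocity of joint shutter between -0.02 and 0.02 m/s), for 0.3 s.
At the end, for the whole second after the job is handed in: Panel leaning on the rest, still, untouched: foot within 30 mm of the middle, on the plate behind the lip, 0.12-0.5 rad from upright, square within 0.2 rad, dots to the front. Fingers hold the shutter still (over 2 N), pointer within 5 mm of the mark along the rail; the other things not shifted (all of step 1 and all of step 2); the arm keeps its last pose, push and grip.
It fails at once if the other things on the table are shifted by more than 30 mm (distance of any of short_panel, jar_a, jar_b, spare_lens, bracket, screwdriver, disc from where it was at the start of the episode above 0.03 m).
It also fails if it takes over 54 s, if anything falls off the work surface, if the arm or the gripper's body presses on something with over 40 N, if the wrist force passes 120 N, or if a joint passes its speed limit or range.

ROBOT

A 6-joint arm with a two-finger parallel gripper is mounted at the origin on the work surface. World frame = base frame: x ahead of the robot, y to its left, z up, the work surface at z = 0. Lengths are in m, angles in rad, forces in N, time in s.
With the tool pointing down it reaches from about 0.35 to 0.85 m from the base axis. Payload 8.1 kg.
Tool frame: the origin (TCP) lies on the centre line of the jaws, within the pads' length; the fingertips stand 22 mm ahead of it and the grasp point (between the pads) lies 3 mm ahead of it; z points along the fingers, y is the direction in which the jaws open and shut (so a half turn about z gives the same grasp; the last joint's range is limited). The gripper opens to 85 mm and grips with 20 to 120 N. Pads are 22 mm wide; open, the fingers measure 114 mm over their backs; the gripper's body (76 mm by 85 mm) begins 54 mm behind the grasp point. The pads swing forward as they close: fully open they stand 13 mm farther back than shut.
Start: joints at [1.155, 0.13, 1.488, -0, 1.523, -0.085], TCP at [0.195, 0.567, 0.253] pointing down, gripper open.
Joint ranges: [-2.96, 2.96], [-0.89, 2.26], [0.02, 2.5], [-1.34, 4.48], [0, 2.73], [-2.66, 2.66]. Speed limits (rad/s): [2.39, 2.39, 2.79, 3.14, 3.14, 3.14].

INTERFACE

Orientations are given as a 3x3 rotation matrix whose columns are the frame's x, y, z axes.
In Python, from plant import * gives the robot as it stands.
- The arm moves only by the tool apply_moves, never from a script. Its argument "targets" is a list of rows, each a list of 4 numbers: the shift along the world's x, y, z in cm, then the turn about the world's z in degrees. In form: [[tx, ty, tz, roll], ...]. A call has 1 to 10 rows; each row is the pose to reach, as a shift and turn from the pose commanded when the call began; what a row does not reach only later rows make up. A row lasts 1/12 s, in which the tool goes at most 41.7 mm and 7.16 degrees, less where a joint would pass 70% of its speed; a pose out of reach is approached as far as the arm can. A call with a gripper value outside its range is refused whole. "hand" is the closure in counts, from 0 (fully open) to 255 (shut), set as the call begins (left out, the last holds). The fingers move at their own pace and stop on an object; the grip force is fixed at half the most. Time passes only in rows, so rows that repeat a pose let the fingers close. It gives the time, the measured TCP pose, the force and the opening at its end, in the units of the state.
- get_state(): the state, without advancing time (a new reading comes with each control period).
- snapshot(name): name is "scene" or "top" or "wrist"; returns a dict with "img" (420x560x3 uint8, blue, green, red), "camera_matrix" (3x3 intrinsics, pixels), "eye" and "attitude" of the camera in the world. Camera axes: x right, y down, z forward; pixel columns grow to the right and rows downward; lengths in m; the calibration is good to about 2 mm. A picture is of the moment at which its call begins. There is no depth.
- close_job(): hands the job in, once; it reports no verdict.
Trained networks look in a picture, given as the dict that the camera call returned (one of the last four; its "shot" number tells which), for a name from the list of things; names that differ only in an ending like _2 or _b are one class to them, and where a whole thing is asked for, a point or a joint stands for the part that bears it (a point fixed in the world has none). Each returns a list of dicts, best first, with "score" (0 to 1); they miss things now and then, are a little off and sometimes report something else, mostly with a low value. They report only what shows in the picture. A call takes as long as a camera call. They do not tell look-alikes from the thing itself.
- recognise(picture, label): "position" ([x, y, z] in m, in world coordinates, good to about 4 mm: the middle of the surface that is visible of it).
- spot_point(picture, label): "position" ([x, y, z] in m, in world coordinates, good to about 4 mm: a listed point, or the origin of a listed thing).
The state is a dict: "clock": time; "qpos": joint angles; "qvel": joint speeds; "tau": joint torques, N m; "tcp_pos": TCP position; "orientation": TCP orientation; "force": force on the tool from outside, world axes, zero at the start; "moment": the same for the moment, N m; "grip_width": finger opening in m.
Only numpy, scipy, OpenCV 4.12 (cv2) and the standard library are available. Lean on these libraries where they do the work, as an engineer would, in place of code of your own. Each camera call takes 0.05 s, during which the arm holds its last target.

## Working session

There is one attempt and no reset: what is moved stays moved. The work goes in short steps, Python scripts to look and compute and a tool call to move; the robot and the scene stay as the last step left them, time stands still between calls to the robot, and variables do not carry over. Pictures are saved under pics/ and viewed, and the job is handed in when it is done.

Besides the shell and the picture viewer there is one more tool, called as name([rows], argument=value, ...), one row to a line, values as JSON. apply_moves: Moves the arm, as the interface text tells. Its arguments: {"type":"object","properties":{"targets":{"type":"array"},"hand":{"type":"number"}},"required":["targets"]}

```bash
ls; mkdir -p pics; cat > h.py <<'E'
from plant import *
import numpy as np, cv2
np.set_printoptions(precision=4,suppress=True)
def save(s,n): cv2.imwrite('pics/'+n+'.png',s['img'])
def pix(s,p):
    R=np.array(s['attitude']);c=R.T@(np.array(p)-np.array(s['eye']));K=np.array(s['camera_matrix']);u=K@c
    return u[:2]/u[2]
def ray(s,uv,z):
    K=np.array(s['camera_matrix']);d=np.array(s['attitude'])@np.linalg.inv(K)@np.array([uv[0],uv[1],1.]);e=np.array(s['eye'])
    return e+d*(z-e[2])/d[2]
E
python3 - <<'E'
from h import *
st=get_state();print(st)
for n in ['scene','top']:
    s=snapshot(n);save(s,n+'0');print(n,s['eye'],np.array(s['attitude']).tolist(),s['camera_matrix'])
    for l in ['panel','rack','rest','camera','shutter_tab','shutter_pointer','index_mark','short_panel','jar_a','jar_b','spare_lens','bracket','screwdriver','disc']:
        for r in spot_point(s,l)[:4]:
            print(l,np.array(r['position']),round(r['score'],2),pix(s,r['position']))
E
```

```text
pics
{'clock': 0.0, 'qpos': array([ 1.1546,  0.1312,  1.4893, -0.    ,  1.523 , -0.0854]), 'qvel': array([ 0.0008,  0.0022,  0.0003, -0.0008,  0.0015,  0.0006]), 'tau': array([  0.0002, -56.9415, -50.0535,  -0.0001,   0.0152,   0.0001]), 'tcp_pos': array([0.1947, 0.567 , 0.2522]), 'orientation': array([[-0.9458,  0.3248, -0.0007],
       [ 0.3248,  0.9458, -0.0017],
       [ 0.0002, -0.0018, -1.    ]]), 'force': array([-0.2611, -0.0903, -0.1355]), 'moment': array([ 0.0418, -0.0051,  0.0185]), 'grip_width': 0.0853594067791784}
scene [ 1.5382 -0.1828  1.1351] [[0.20094233616925178, 0.7037368991636597, -0.6814517989486574], [0.9795769552941593, -0.14943064906490955, 0.13453426989679998], [-0.007153054694927182, -0.6945681088817406, -0.7193913927292808]] [[481.5462   0.     272.9132]
 [  0.     481.5462 209.7891]
 [  0.       0.       1.    ]]
panel [ 0.2763  0.2922 -0.0012] 0.89 [333.7157 162.8255]
panel [ 0.2678  0.4783 -0.0024] 0.66 [381.6815 154.7135]
panel [0.462  0.3896 0.0074] 0.59 [377.5965 192.0724]
rack [ 0.4698  0.358  -0.    ] 0.64 [369.1373 196.5964]
rest [0.5731 0.0624 0.00
[... 1949 characters left out ...]
6168 -0.158   0.1251] 0.52 [327.8214 170.7815]
shutter_pointer [ 0.6132 -0.1301  0.0548] 0.49 [314.7827 175.7875]
index_mark [ 0.5513 -0.126   0.0509] 0.53 [313.0172 195.986 ]
short_panel [0.4624 0.3292 0.0038] 0.62 [165.9646 222.1975]
jar_a [ 0.5695 -0.2692  0.0029] 0.61 [355.8048 193.1259]
jar_a [ 0.7012  0.0765 -0.0019] 0.45 [248.7104 149.9944]
jar_b [ 0.5695 -0.2692  0.0029] 0.61 [355.8048 193.1259]
jar_b [ 0.7012  0.0765 -0.0019] 0.45 [248.7104 149.9944]
spare_lens [ 0.666  -0.3859 -0.0017] 0.47 [391.4614 164.5715]
bracket [0.4439 0.0844 0.0017] 0.45 [243.9024 229.9356]
screwdriver [ 0.6041  0.3719 -0.0002] 0.58 [154.8687 177.3706]
disc [ 0.8054 -0.1221  0.0024] 0.84 [310.8349 119.7613]
```

View pics/scene0.png

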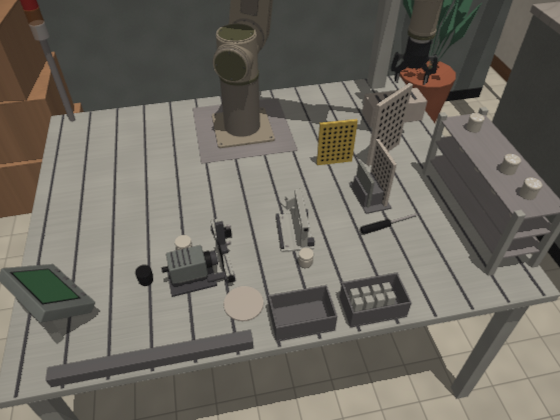

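View pics/top0.png

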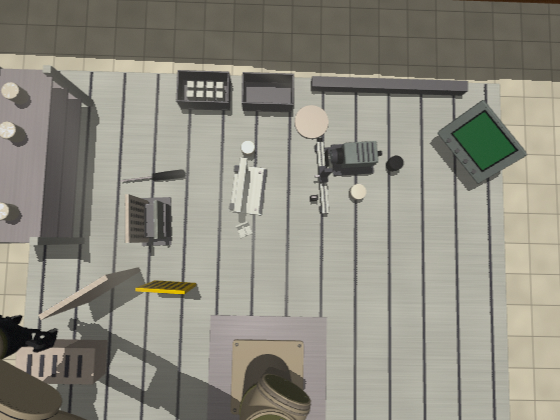

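```bash
python3 - <<'E'
from h import *
a=cv2.imread('pics/top0.png');b=cv2.imread('pics/scene0.png')
c1=cv2.resize(a[180:260,110:190],None,fx=5,fy=5,interpolation=cv2.INTER_CUBIC)
c2=cv2.resize(b[130:220,340:420],(356,400),interpolation=cv2.INTER_CUBIC)
cv2.imwrite('pics/z1.png',np.hstack([c1,c2]))
c1=cv2.resize(a[130:250,225:305],(400,600),interpolation=cv2.INTER_CUBIC)
c2=cv2.resize(a[125:225,300:366],(396,600),interpolation=cv2.INTER_CUBIC)
cv2.imwrite('pics/z2.png',np.hstack([c1,c2]))
c1=cv2.resize(b[180:280,260:326],(396,600),interpolation=cv2.INTER_CUBIC)
c2=cv2.resize(b[210:290,160:260],(396,317),interpolation=cv2.INTER_CUBIC)
c2=np.vstack([c2,np.zeros((283,396,3),np.uint8)])
cv2.imwrite('pics/z3.png',np.hstack([c1,c2]))
E
```

```text
(no output)
```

View pics/z1.png

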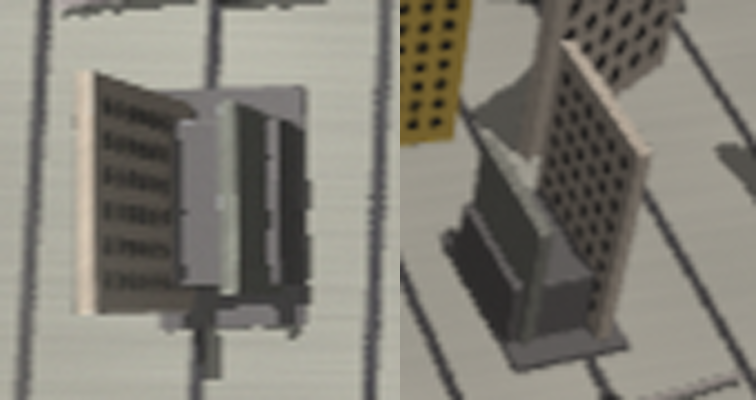

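View pics/z2.png

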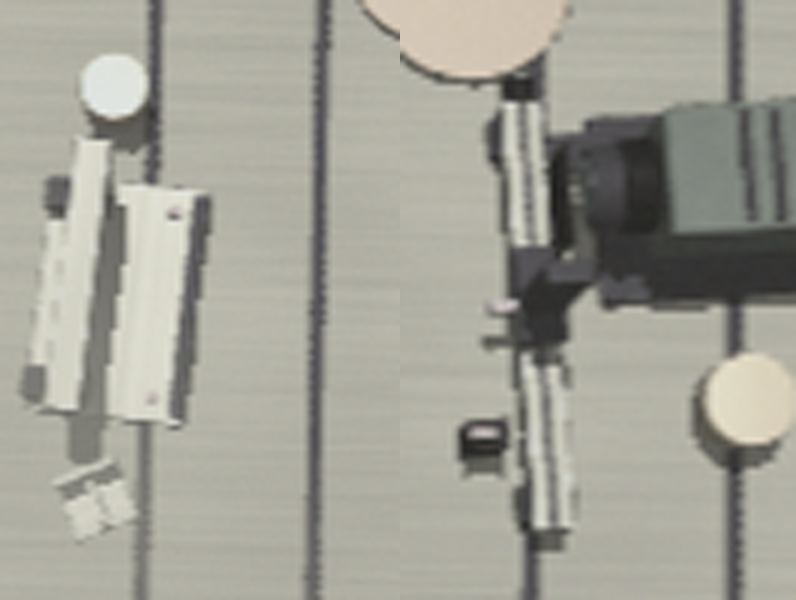

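View pics/z3.png

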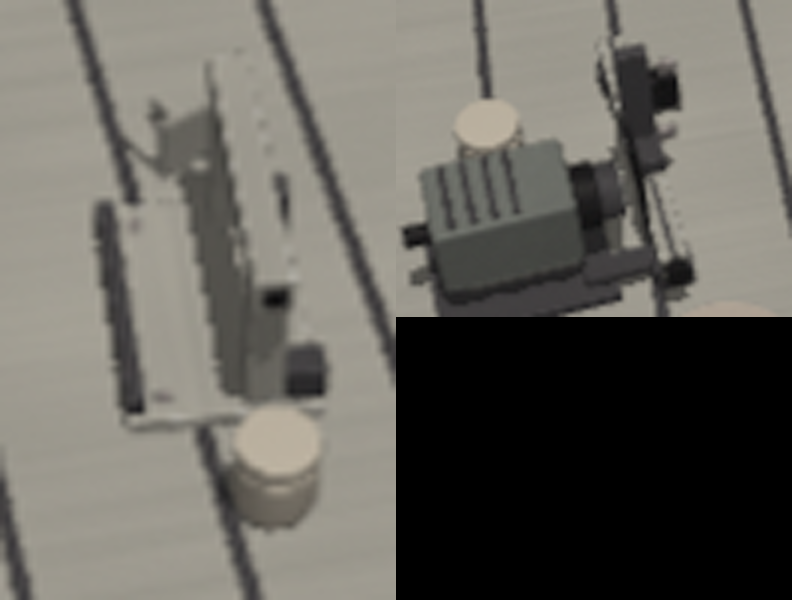

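```bash
python3 - <<'E'
from h import *
import pickle
t=snapshot('top');s=snapshot('scene');
z=.186
A=ray(t,(110+87/5,180+73/5),z);B=ray(t,(110+87/5,180+314/5),z);print('top',A,B,(A+B)/2,np.linalg.norm(A-B),np.arctan2(*(A-B)[[1,0]]))
A=ray(s,(340+(645-400)/4.45,130+152/4.444),z);B=ray(s,(340+(568-400)/4.45,130+40/4.444),z);print('scene',A,B,(A+B)/2,np.linalg.norm(A-B),np.arctan2(*(A-B)[[1,0]]))
z=.11
A=ray(t,(225+92/5,130+140/5),z);B=ray(t,(225+62/5,130+408/5),z);print('bar top',A,B,(A+B)/2,np.linalg.norm(A-B),np.arctan2(*(A-B)[[1,0]]))
# rest base front edge (lip) corners top: right edge
z=.02
A=ray(t,(225+209/5,130+193/5),z);B=ray(t,(225+181/5,130+425/5),z);print('lip',A,B,(A+B)/2,np.linalg.norm(A-B),np.arctan2(*(A-B)[[1,0]]))
# index
print('index',ray(t,(300+485/6,125+432/6),.054),'ptr',ray(t,(300+505/6,125+306/6),.054))
# rail ends
A=ray(t,(300+524/6,125+95/6),.04);B=ray(t,(300+552/6,125+530/6),.04);print('rail',A,B,np.linalg.norm(A-B),np.arctan2(*(A-B)[[1,0]]))
for sh in (t,s):
  for l in ['panel','rest','rack','shutter_tab','shutter_pointer','index_mark','camera']:
    print(l,[(np.array(r['position']),round(r['score'],2)) for r in spot_point(sh,l)[:3]])
E
```

```text
top [0.5269 0.3893 0.186 ] [0.3987 0.3822 0.186 ] [0.4628 0.3857 0.186 ] 0.12833240441115967 0.05517724087667373
scene [0.5288 0.3922 0.186 ] [0.4016 0.3843 0.186 ] [0.4652 0.3883 0.186 ] 0.1275163280455266 0.06254214861337917
bar top [0.6508 0.0867 0.11  ] [0.4937 0.0994 0.11  ] [0.5722 0.093  0.11  ] 0.15752402674390195 -0.08087331940756877
lip [0.638 0.017 0.02 ] [0.4912 0.031  0.02  ] [0.5646 0.024  0.02  ] 0.14750495828193388 -0.09509775875331135
index [ 0.553  -0.3336  0.054 ] ptr [ 0.6183 -0.3441  0.054 ]
rail [ 0.7326 -0.359   0.04  ] [ 0.5048 -0.3725  0.04  ] 0.22819187649475633 0.05932376330362055
panel [(array([0.463 , 0.3865, 0.0032]), 0.92), (array([0.2691, 0.4829, 0.    ]), 0.84), (array([ 0.2741,  0.2967, -0.0013]), 0.59)]
rest [(array([ 0.5723,  0.0637, -0.0008]), 0.58)]
rack [(array([ 0.4663,  0.3609, -0.0026]), 0.72), (array([ 0.6126, -0.1319,  0.0558]), 0.45), (array([ 0.6167, -0.1579,  0.125 ]), 0.24)]
shutter_tab [(array([ 0.6162, -0.1596,  0.1268]), 0.52)]
shutter_pointer [(array([ 0.6111, -0.1297,  0.0522]), 0.84)]
index_mark [(array([ 0.5486, -0.1281,  0.0523]), 0.43)]
camera [(array([ 0.6787, -0.2399, -0.0017]), 0.78), (array([0.4474, 0.0849, 0.0009]), 0.59)]
panel [(array([ 0.274 ,  0.2885, -0.0029]), 0.92), (array([0.4605, 0.3882, 0.0098]), 0.82), (array([ 0.6745, -0.2368, -0.0006]), 0.62)]
rest [(array([0.5675, 0.0663, 0.0016]), 0.57), (array([ 0.5475, -0.1291,  0.0559]), 0.55)]
rack [(array([ 0.463 ,  0.3571, -0.0014]), 0.94)]
shutter_tab [(array([ 0.6155, -0.1562,  0.1279]), 0.86)]
shutter_pointer [(array([ 0.6126, -0.1307,  0.0561]), 0.87)]
index_mark [(array([ 0.5497, -0.1284,  0.0593]), 0.4)]
camera [(array([ 0.6155, -0.1572,  0.1264]), 0.71)]
```

apply_moves([
  [0,0,13,0],
  [0,0,13,0],
  [0,0,13,0],
  [0,0,13,0],
  [0,0,13,0],
], hand=0)

```text
clock: 2.72
tcp_pos: [0.1954, 0.5688, 0.3886]
orientation: [[-0.946, 0.325, 0.004], [0.325, 0.946, 0.008], [-0.001, 0.009, -1.0]]
force: [0.3, 0.3, -0.0]
grip_width: 0.0852
```

apply_moves([
  [3.4,-2.3,0,7],
  [6.7,-4.5,0,14],
  [10,-6.7,0,21],
  [13.4,-9,0,22.4],
  [16.8,-11.2,0,22.4],
  [20.2,-13.5,0,22.4],
  [23.5,-15.7,0,22.4],
  [26.9,-18,0,22.4],
  [26.9,-18,0,22.4],
  [26.9,-18,0,22.4],
])

```text
clock: 3.55
tcp_pos: [0.4654, 0.3855, 0.381]
orientation: [[-0.998, -0.056, -0.003], [-0.056, 0.998, -0.002], [0.003, -0.002, -1.0]]
force: [-0.1, 0.5, -0.4]
grip_width: 0.0849
```

```bash
python3 - <<'E'
from h import *
st=get_state();print(st['clock'],st['tcp_pos'],st['orientation'],st['force'])
s=snapshot('wrist');save(s,'w1');print(s['eye'],s['attitude'],s['camera_matrix'])
for r in spot_point(s,'panel'):print(r,pix(s,r['position']))
import pickle
pickle.dump({k:s[k] for k in ('img','eye','attitude','camera_matrix')},open('w1.pkl','wb'))
E
```

```text
3.55 [0.4654 0.3855 0.381 ] [[-0.9984 -0.056  -0.0025]
 [-0.056   0.9984 -0.0019]
 [ 0.0026 -0.0018 -1.    ]] [-0.0706  0.4796 -0.4313]
[0.3915 0.3808 0.5024] [[-0.055   0.9549  0.2917]
 [ 0.9985  0.0529  0.0149]
 [-0.0012  0.2921 -0.9564]] [[302.1558   0.     282.2608]
 [  0.     302.1558 204.0146]
 [  0.       0.       1.    ]]
{'position': [0.2759, 0.2901, 0.0025], 'score': 0.9} [225.2192  25.8735]
{'position': [0.2677, 0.4847, 0.0015], 'score': 0.73} [357.8007  27.9438]
```

View pics/w1.png

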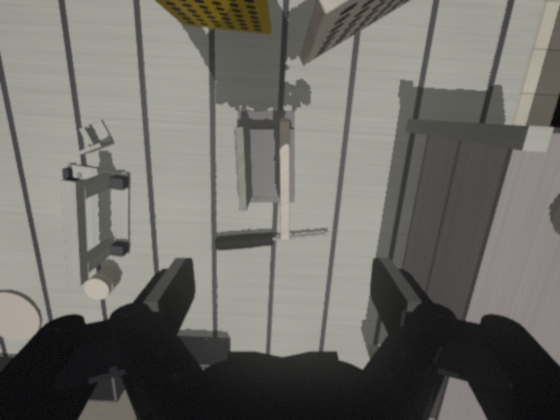

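```bash
python3 - <<'E'
from h import *
import pickle
s=pickle.load(open('w1.pkl','rb'))
im=s['img'];cv2.imwrite('pics/w1z.png',cv2.resize(im[105:250,220:320],None,fx=4,fy=4,interpolation=cv2.INTER_CUBIC))
for r in (122,140,160,180,200,220,236): print(r,im[r,274:296].mean(1).astype(int))
A=ray(s,(284,119),.186);B=ray(s,(284.8,238),.186);print(A,B,(A+B)/2,np.linalg.norm(A-B),np.arctan2(*(B-A)[[1,0]]))
E
```

```text
122 [ 68  70  67  70  71  79  92  97  99 100  99 100  99  98  95  84  85 107
 117 123 137 154]
140 [105  80  71  68  68  77  94  99 101 101 100 101 101 101 100 105 115 120
 121 124 137 156]
160 [ 88  77  72  72  77 103 144 169 176 176 177 178 178 177 166 138 123 123
 124 126 140 156]
180 [109  85  71  73  77 101 141 171 177 176 177 176 177 175 164 136 126 124
 124 125 137 155]
200 [124 124 124 124 123 123 139 166 174 173 173 174 174 172 162 139 129 125
 126 131 146 158]
220 [ 89  87 101 131 154 152 148 169 175 176 175 175 175 173 167 156 160 162
 163 163 162 162]
236 [ 82  93 110 128 128 121 137 163 173 175 175 176 176 176 165 140 128 127
 129 132 133 137]
[0.3984 0.3826 0.186 ] [0.5281 0.3908 0.186 ] [0.4632 0.3867 0.186 ] 0.12991184190899752 0.06367489803866251
```

View pics/w1z.png

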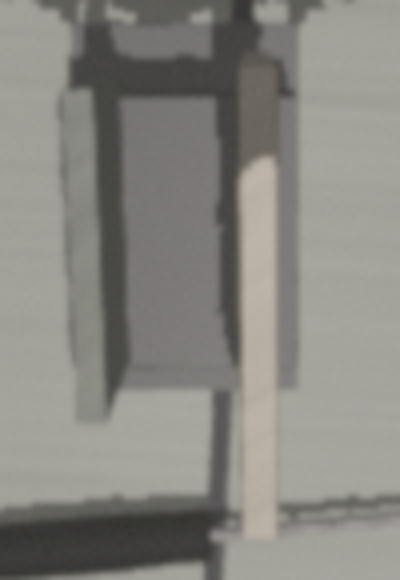

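apply_moves([
  [-0.2,0.1,-4,0],
  [-0.2,0.1,-8,0],
  [-0.2,0.1,-12,0],
  [-0.2,0.1,-15,0],
  [-0.2,0.1,-18,0],
  [-0.2,0.1,-20,0],
  [-0.2,0.1,-21.4,0],
  [-0.2,0.1,-21.4,0],
  [-0.2,0.1,-21.4,0],
])

```text
clock: 4.4
tcp_pos: [0.4609, 0.3891, 0.1692]
orientation: [[-0.998, -0.062, -0.001], [-0.062, 0.998, -0.0], [0.001, -0.0, -1.0]]
force: [-0.1, 0.2, 0.4]
grip_width: 0.0854
```

apply_moves([
  [0,0,0,0],
  [0,0,0,0],
  [0,0,0,0],
  [0,0,0,0],
  [0,0,0,0],
  [0,0,0,0],
  [0,0,0,0],
  [0,0,0,0],
  [0,0,0,0],
  [0,0,0,0],
], hand=255)

```text
clock: 5.23
tcp_pos: [0.4622, 0.3886, 0.1698]
orientation: [[-0.998, -0.06, 0.001], [-0.06, 0.998, 0.0], [-0.001, 0.0, -1.0]]
force: [0.1, -0.3, 5.1]
grip_width: 0.0093
```

apply_moves([
  [0,0,1,0],
  [0,0,3,0],
  [0,0,6,0],
  [0,0,9,0],
  [0,0,12,0],
  [0,0,14,0],
  [0,0,15,0],
  [0,0,15,0],
])

```text
clock: 5.9
tcp_pos: [0.4625, 0.3891, 0.3223]
orientation: [[-0.998, -0.06, 0.003], [-0.06, 0.998, 0.002], [-0.003, 0.002, -1.0]]
force: [0.0, -1.0, -2.5]
grip_width: 0.0095
```

apply_moves([
  [0.6,-2,0,0],
  [1.8,-5.5,0,-2],
  [3,-9.5,0,-4],
  [4.2,-13.5,0,-6],
  [5.4,-17.5,0,-8.5],
  [6.7,-21.5,0,-8.5],
  [7.9,-25.5,0,-8.5],
  [9.1,-29,0,-8.5],
  [10.1,-32,0,-8.5],
  [10.7,-33.6,0,-8.5],
])

```text
clock: 6.73
tcp_pos: [0.5685, 0.0487, 0.3163]
orientation: [[-0.996, 0.091, -0.004], [0.091, 0.996, -0.001], [0.004, -0.002, -1.0]]
force: [-0.2, -0.8, -3.4]
grip_width: 0.0092
```

apply_moves([
  [0,0,0,0],
  [0,0,0,0],
  [0,0,0,0],
  [0,0,0,0],
])

```text
clock: 7.07
tcp_pos: [0.5683, 0.0535, 0.3182]
orientation: [[-0.996, 0.087, -0.002], [0.087, 0.996, 0.0], [0.002, 0.0, -1.0]]
force: [0.2, 0.6, -2.2]
grip_width: 0.0095
```

```bash
python3 - <<'E'
from h import *
import pickle
st=get_state();print(st['clock'],st['tcp_pos'],st['orientation'],st['force'],st['grip_width'])
for n in ['top','wrist','scene']:
    s=snapshot(n);save(s,'a_'+n)
    pickle.dump({k:s[k] for k in ('img','eye','attitude','camera_matrix')},open('a_%s.pkl'%n,'wb'))
    for l in ('panel','rest'):
        for r in spot_point(s,l)[:2]:print(n,l,r,pix(s,r['position']))
a=cv2.imread('pics/a_top.png');b=cv2.imread('pics/a_scene.png');
cv2.imwrite('pics/a_z.png',np.hstack([cv2.resize(a[120:270,220:320],(400,600),interpolation=cv2.INTER_CUBIC),cv2.resize(b[140:290,250:350],(400,600),interpolation=cv2.INTER_CUBIC)]))
E
```

```text
7.0667 [0.5683 0.0535 0.3182] [[-0.9962  0.0869 -0.0017]
 [ 0.0869  0.9962  0.0004]
 [ 0.0018  0.0002 -1.    ]] [ 0.1793  0.6109 -2.2045] 0.009480865542153022
top panel {'position': [0.2735, 0.2948, -0.0022], 'score': 0.96} [174.7185 283.2313]
top panel {'position': [0.2681, 0.4855, 0.0007], 'score': 0.79} [112.5262 283.8339]
top rest {'position': [0.4662, 0.3628, -0.003], 'score': 0.48} [155.8629 220.8348]
wrist rest {'position': [0.5686, 0.0701, -0.0015], 'score': 0.6} [293.7849 162.8459]
scene panel {'position': [0.2756, 0.2927, 0.0006], 'score': 0.8} [333.8349 162.3024]
scene panel {'position': [0.2701, 0.4804, 0.0005], 'score': 0.65} [382.5686 154.4155]
scene rest {'position': [0.5688, 0.0649, 0.0044], 'score': 0.74} [290.7832 230.9069]
scene rest {'position': [0.6775, -0.2372, -0.0039], 'score': 0.51} [197.8206 276.416 ]
```

View pics/a_wrist.png

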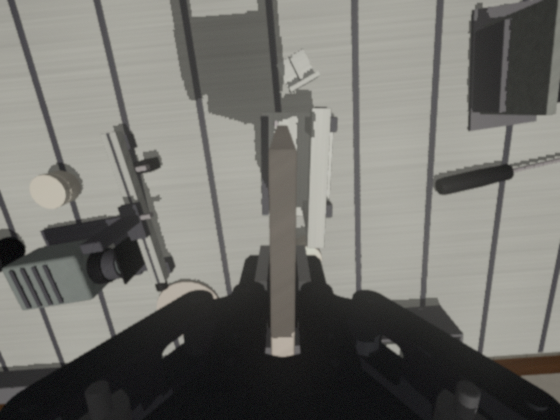

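View pics/a_z.png

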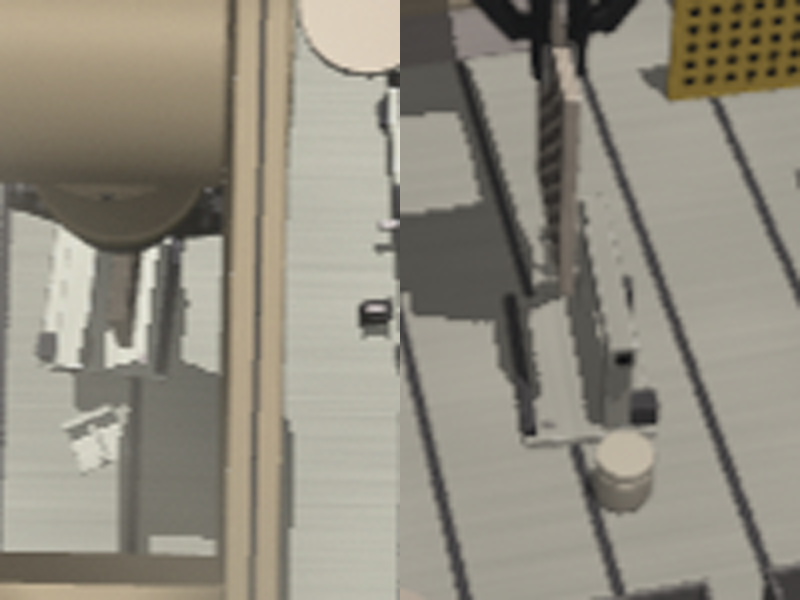

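```bash
python3 - <<'E'
from h import *
a=cv2.imread('pics/a_wrist.png')
cv2.imwrite('pics/a_wz.png',cv2.resize(a[95:260,245:355],(400*1,600),interpolation=cv2.INTER_CUBIC))
E
```

```text
(no output)
```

View pics/a_wz.png

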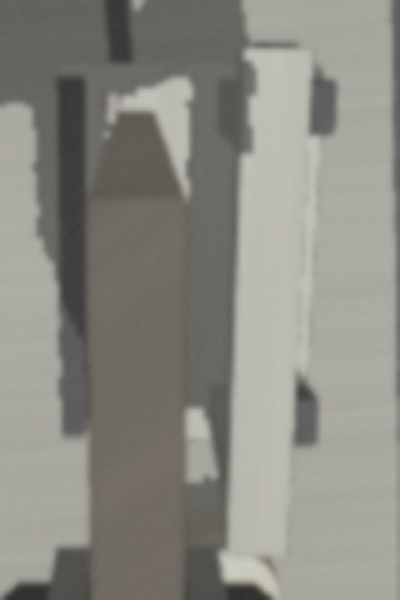

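```bash
python3 - <<'E'
from h import *
import pickle
s=pickle.load(open('a_wrist.pkl','rb'))
P=lambda u,v,z:ray(s,(245+u/3.636,95+v/3.636),z)
A=P(249,48,.11);B=P(229,553,.11);y=np.arctan2(*(B-A)[[1,0]]);print('bar front',A,B,np.linalg.norm(A-B),y)
C=P(308,50,.11);D=P(285,556,.11);print('bar back',C,D,np.linalg.norm(C-D),np.arctan2(*(D-C)[[1,0]]),C-A,D-B)
ey=np.array([-np.sin(y),np.cos(y),0]);m=(A+B)/2;o=m-.02*ey;print('origin',o)
print('panel foot near edge',P(120,112,.1544),P(155,112,.1544),'top',P(92,197,.334),P(185,197,.334))
print(P(85,80,.02),P(85,300,.02),P(60,80,.0),P(62,430,0))
E
```

```text
bar front [0.4947 0.0922 0.11  ] [0.6523 0.0766 0.11  ] 0.1584046669447928 -0.09873698108461916
bar back [0.4967 0.109  0.11  ] [0.655  0.0949 0.11  ] 0.1589337221337639 -0.08904611068846167 [0.002  0.0168 0.    ] [0.0027 0.0183 0.    ]
origin [0.5715 0.0645 0.11  ]
panel foot near edge [0.5072 0.0545 0.1544] [0.508  0.0633 0.1544] top [0.5069 0.0542 0.334 ] [0.5077 0.0631 0.334 ]
[0.5007 0.0404 0.02  ] [0.5827 0.0321 0.02  ] [0.5001 0.0299 0.    ] [0.6418 0.0155 0.    ]
```

apply_moves([
  [0,-0.4,-1,0],
  [0,-0.4,-3,0],
  [0,-0.4,-5,0],
  [0,-0.4,-7,0],
  [0,-0.4,-9,0],
  [0,-0.4,-10.5,0],
  [0,-0.4,-11.5,0],
  [0,-0.4,-12,0],
  [0,-0.4,-12,0],
  [0,-0.4,-12,0],
])

```text
clock: 8.35
tcp_pos: [0.5691, 0.0484, 0.1998]
orientation: [[-0.996, 0.088, 0.001], [0.088, 0.996, -0.0], [-0.001, 0.0, -1.0]]
force: [0.0, 1.1, -2.9]
grip_width: 0.0092
```

```bash
python3 - <<'E'
from h import *
import pickle
st=get_state();print(st['clock'],st['tcp_pos'],st['force'],st['grip_width'])
ims=[]
for n in ['scene','wrist']:
    s=snapshot(n);save(s,'b_'+n)
    pickle.dump({k:s[k] for k in ('img','eye','attitude','camera_matrix')},open('b_%s.pkl'%n,'wb'))
a=cv2.imread('pics/b_wrist.png');b=cv2.imread('pics/b_scene.png');
cv2.imwrite('pics/b_z.png',np.hstack([cv2.resize(a[95:260,245:355],(400,600),interpolation=cv2.INTER_CUBIC),cv2.resize(b[140:290,250:350],(400,600),interpolation=cv2.INTER_CUBIC)]))
E
```

```text
8.35 [0.5691 0.0484 0.1998] [ 0.002   1.1161 -2.8866] 0.009205506178231071
```

View pics/b_z.png

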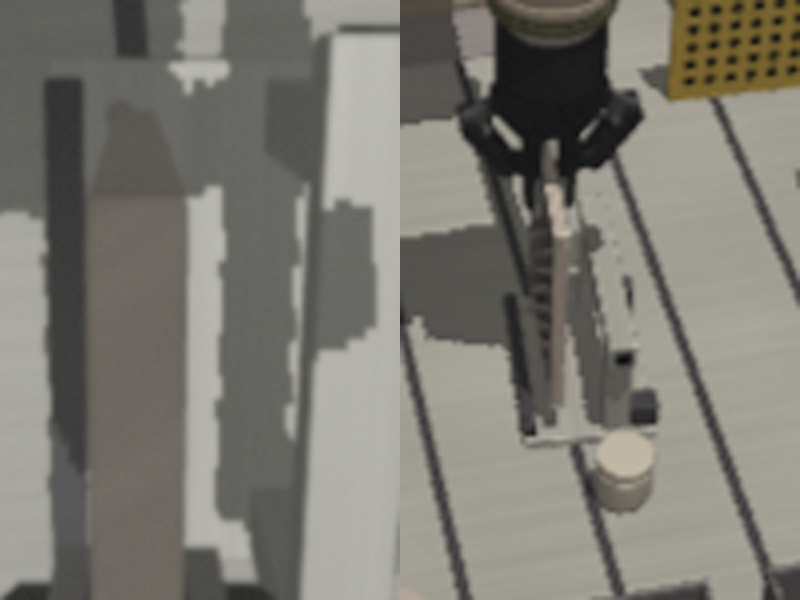

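```bash
python3 - <<'E'
from h import *
import pickle
s=pickle.load(open('b_wrist.pkl','rb'))
P=lambda u,v,z:ray(s,(245+u/3.636,95+v/3.636),z)
print('lip',P(45,78,.02),P(84,78,.02),P(50,440,.02))
print('panel',P(108,100,.036),P(150,100,.036))
A=P(328,30,.11);B=P(300,590,.11);y=np.arctan2(*(B-A)[[1,0]]);print('bar front',A,B,y)
o=np.array([.5715,.0645,0]);yw=-.092
R=np.array([[np.cos(yw),-np.sin(yw),0],[np.sin(yw),np.cos(yw),0],[0,0,1]])
for q in [P(45,78,.02),P(84,78,.02),P(50,440,.02),P(108,100,.036),P(150,100,.036),A,B]: print(R.T@(q-o))
E
```

```text
lip [0.4988 0.0303 0.02  ] [0.4997 0.0405 0.02  ] [0.5994 0.0203 0.02  ]
panel [0.5053 0.0467 0.036 ] [0.5062 0.0572 0.036 ]
bar front [0.494  0.0899 0.11  ] [0.6068 0.0798 0.11  ] -0.09002402064453806
[-0.0693 -0.0407  0.02  ]
[-0.0693 -0.0304  0.02  ]
[ 0.0319 -0.0415  0.02  ]
[-0.0643 -0.0238  0.036 ]
[-0.0643 -0.0132  0.036 ]
[-0.0795  0.0182  0.11  ]
[0.0337 0.0184 0.11  ]
```

apply_moves([
  [0,0.2,-0.5,0],
  [0,0.2,-1,0],
  [0,0.2,-1.6,0],
  [0,0.2,-2,0],
  [0,0.2,-2.2,0],
  [0,0.2,-2.4,0],
  [0,0.2,-2.4,0],
  [0,0.2,-2.4,0],
])

```text
clock: 9.12
tcp_pos: [0.5689, 0.0504, 0.1752]
orientation: [[-0.996, 0.088, -0.0], [0.088, 0.996, -0.0], [0.0, -0.0, -1.0]]
force: [0.1, 0.6, -2.2]
grip_width: 0.0093
```

apply_moves([
  [0,0,-0.1,0],
  [0,0,-0.2,0],
  [0,0,-0.2,0],
])

```text
clock: 9.37
tcp_pos: [0.5689, 0.0504, 0.1732]
orientation: [[-0.996, 0.088, -0.0], [0.088, 0.996, -0.0], [0.0, -0.0, -1.0]]
force: [-0.6, -0.8, -2.9]
grip_width: 0.0096
```

apply_moves([
  [0,0,-0.1,0],
  [0,0,-0.1,0],
  [0,0,-0.1,0],
])

```text
clock: 9.62
tcp_pos: [0.5688, 0.0505, 0.1722]
orientation: [[-0.996, 0.088, -0.0], [0.088, 0.996, -0.0], [0.0, -0.0, -1.0]]
force: [0.1, 0.2, -2.6]
grip_width: 0.0094
```

apply_moves([
  [0,0,-0.1,0],
  [0,0,-0.1,0],
  [0,0,-0.1,0],
])

```text
clock: 9.87
tcp_pos: [0.5691, 0.0505, 0.1718]
orientation: [[-0.996, 0.088, 0.001], [0.088, 0.996, 0.0], [-0.001, 0.0, -1.0]]
force: [-0.6, -0.3, 0.4]
grip_width: 0.009
```

apply_moves([
  [0,0,-0.1,0],
  [0,0,-0.1,0],
  [0,0,-0.1,0],
])

```text
clock: 10.12
tcp_pos: [0.5692, 0.0505, 0.1717]
orientation: [[-0.996, 0.088, 0.001], [0.088, 0.996, -0.0], [-0.001, 0.0, -1.0]]
force: [-4.1, 0.7, 7.9]
grip_width: 0.0093
```

apply_moves([
  [0,0,0.1,0],
  [0,0,0.1,0],
  [0,0,0.1,0],
  [0,0,0.1,0],
  [0,0,0.1,0],
  [0,0,0.1,0],
], hand=165)

```text
clock: 10.62
tcp_pos: [0.5688, 0.0505, 0.1711]
orientation: [[-0.996, 0.088, -0.0], [0.088, 0.996, 0.0], [0.0, 0.0, -1.0]]
force: [-0.2, -0.9, -0.3]
grip_width: 0.0303
```

```bash
cat > sh.py <<'E'
from h import *
import sys,pickle
p=sys.argv[1]
st=get_state();print(st['clock'],st['tcp_pos'],st['force'],st['grip_width'])
for n in ['scene','wrist']:
    s=snapshot(n);save(s,p+'_'+n)
    pickle.dump({k:s[k] for k in ('img','eye','attitude','camera_matrix')},open('%s_%s.pkl'%(p,n),'wb'))
a=cv2.imread('pics/%s_wrist.png'%p);b=cv2.imread('pics/%s_scene.png'%p);
cv2.imwrite('pics/%s_z.png'%p,np.hstack([cv2.resize(a[95:395,185:385],(400,600),interpolation=cv2.INTER_CUBIC),cv2.resize(b[140:290,250:350],(400,600),interpolation=cv2.INTER_CUBIC)]))
E
python3 sh.py c
```

```text
10.6167 [0.5688 0.0505 0.1711] [-0.2452 -0.9198 -0.2702] 0.030255595262525893
```

View pics/c_z.png

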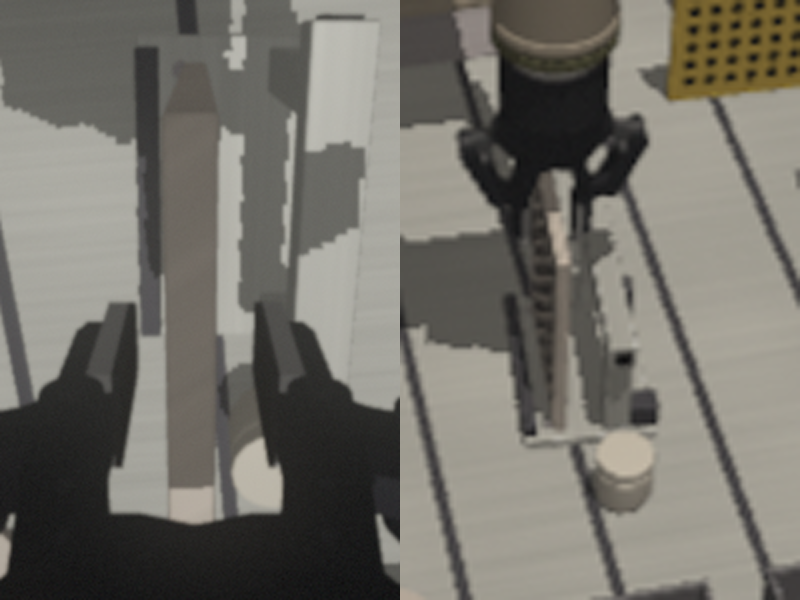

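apply_moves([
  [0,0.4,0,0],
  [0,0.8,0,0],
  [0.1,1.1,0,0],
  [0.1,1.4,0,0],
  [0.1,1.7,0,0],
  [0.2,2,0,0],
  [0.2,2.3,0,0],
  [0.2,2.3,0,0],
])

```text
clock: 11.38
tcp_pos: [0.5709, 0.0742, 0.1713]
orientation: [[-0.996, 0.088, 0.0], [0.088, 0.996, 0.0], [-0.0, 0.0, -1.0]]
force: [-0.5, 1.4, -0.2]
grip_width: 0.0303
```

```bash
python3 sh.py d
```

```text
11.3833 [0.5709 0.0742 0.1713] [-0.5288  1.3954 -0.2028] 0.03025348455332501
```

View pics/d_z.png

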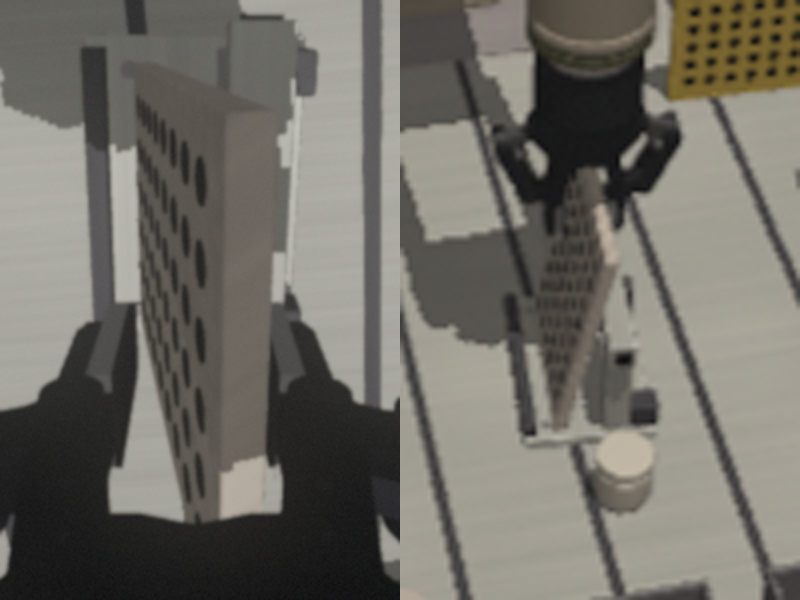

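apply_moves([
  [0,0.2,0,0],
  [0,0.4,0,0],
  [0.1,0.6,0,0],
  [0.1,0.8,0,0],
  [0.1,1,0,0],
  [0.1,1.2,0,0],
  [0.1,1.4,0,0],
  [0.1,1.6,0,0],
  [0.2,1.8,0,0],
  [0.2,1.8,0,0],
])

```text
clock: 12.32
tcp_pos: [0.573, 0.0918, 0.1713]
orientation: [[-0.996, 0.088, 0.0], [0.088, 0.996, 0.0], [-0.0, 0.0, -1.0]]
force: [0.7, -0.8, -0.0]
grip_width: 0.03
```

```bash
python3 sh.py e
```

```text
12.3167 [0.573  0.0918 0.1713] [ 0.7172 -0.7695 -0.0349] 0.03001965918150959
```

View pics/e_z.png

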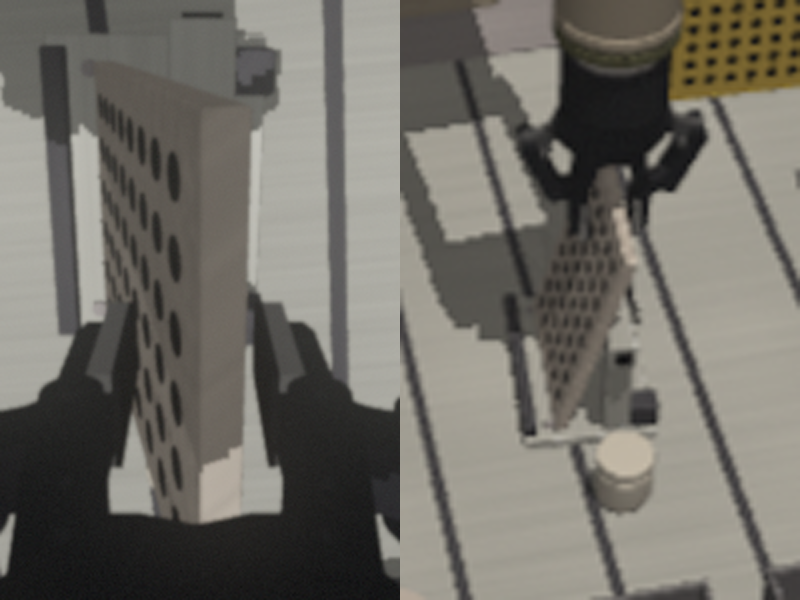

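apply_moves([
  [0,0,0,0],
  [0,0,0,0],
  [0,0,0,0],
  [0,0,0,0],
  [0,0,0,0],
], hand=100)

```text
clock: 12.83
tcp_pos: [0.5728, 0.0914, 0.1713]
orientation: [[-0.996, 0.088, -0.0], [0.088, 0.996, -0.0], [0.0, -0.0, -1.0]]
force: [-0.0, -0.2, 0.4]
grip_width: 0.0518
```

apply_moves([
  [0,0,1,0],
  [0,0,3,0],
  [0,0,6,0],
  [0,0,9,0],
  [0,0,12,0],
  [0,0,14,0],
  [0,0,14,0],
])

```text
clock: 13.42
tcp_pos: [0.575, 0.0916, 0.3187]
orientation: [[-0.996, 0.088, 0.01], [0.088, 0.996, 0.001], [-0.01, 0.002, -1.0]]
force: [1.4, -0.6, 1.7]
grip_width: 0.052
```

```bash
python3 sh.py f; python3 - <<'E'
from h import *
s=snapshot('top');save(s,'f_top')
for l in ('panel','rest','shutter_tab','shutter_pointer','index_mark'):
        for r in spot_point(s,l)[:3]:print(l,r['position'],r['score'],pix(s,r['position']))
E
```

```text
13.4167 [0.575  0.0916 0.3187] [ 1.4155 -0.5954  1.6965] 0.05198756899728989
panel [0.2713, 0.2952, 0.0013] 0.9 [174.2998 284.0785]
panel [0.2691, 0.4824, 0.0023] 0.85 [113.3535 283.5874]
panel [0.5715, 0.0466, 0.0098] 0.82 [256.9096 189.7289]
shutter_tab [0.6157, -0.1578, 0.129] 0.84 [327.9819 170.9167]
shutter_pointer [0.6126, -0.1325, 0.0566] 0.82 [315.6444 175.905 ]
shutter_pointer [0.6149, -0.1598, 0.1219] 0.67 [328.2459 171.6448]
index_mark [0.5506, -0.1275, 0.0538] 0.43 [313.6314 196.1199]
```

View pics/f_z.png

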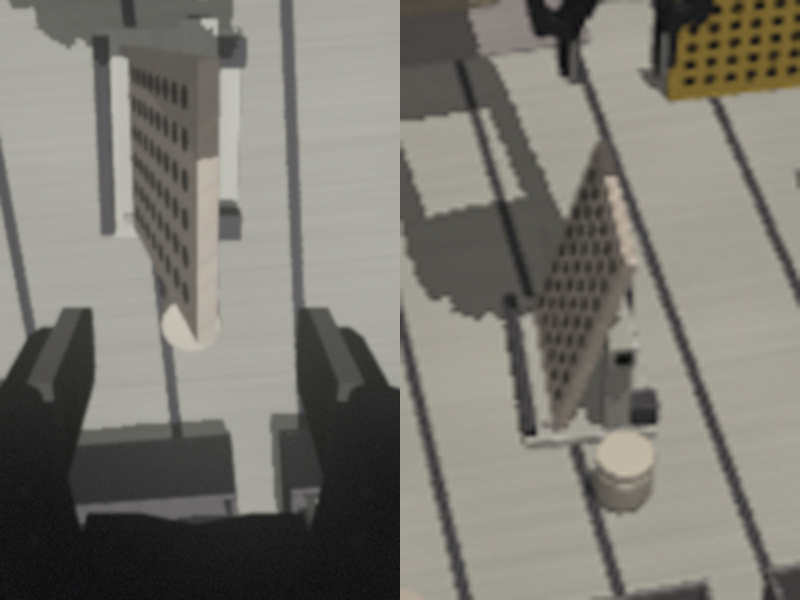

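View pics/f_wrist.png

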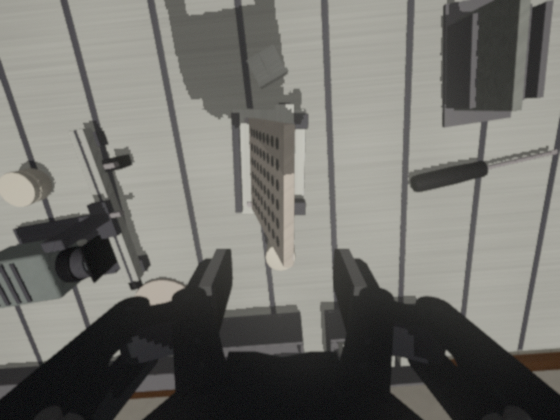

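apply_moves([
  [0.3,-2,0,-7],
  [0.6,-4,0,-14],
  [1,-6,0,-21],
  [1.3,-8,0,-28],
  [1.6,-10,0,-35],
  [2,-12,0,-42],
  [2.3,-14,0,-49],
  [2.6,-16,0,-56],
  [3,-18,0,-63],
  [3.3,-20,0,-70],
], hand=0)

```text
clock: 14.65
tcp_pos: [0.6057, -0.1095, 0.3104]
orientation: [[-0.252, 0.968, -0.001], [0.968, 0.252, 0.0], [0.001, -0.001, -1.0]]
force: [0.8, -0.4, 0.5]
grip_width: 0.085
```

apply_moves([
  [0.2,-2,0,-5],
  [0.4,-4,0,-10.5],
  [0.6,-4.9,0,-10.5],
  [0.6,-4.9,0,-10.5],
  [0.6,-4.9,0,-10.5],
])

```text
clock: 15.07
tcp_pos: [0.6117, -0.1573, 0.3107]
orientation: [[-0.08, 0.997, -0.001], [0.997, 0.08, 0.001], [0.001, -0.001, -1.0]]
force: [-0.0, 0.4, -0.3]
grip_width: 0.0853
```

```bash
python3 - <<'E'
from h import *
import pickle
st=get_state();print(st['clock'],st['tcp_pos'],st['orientation'],st['force'],st['grip_width'])
for n in ('wrist','scene'):
    s=snapshot(n);save(s,'g_'+n)
    pickle.dump({k:s[k] for k in ('img','eye','attitude','camera_matrix')},open('g_%s.pkl'%n,'wb'))
    for l in ('shutter_tab','shutter_pointer','index_mark','panel'):
        for r in spot_point(s,l)[:2]:print(n,l,r['position'],r['score'],pix(s,r['position']))
    if n=='wrist':
        cv2.imwrite('pics/g_wz.png',cv2.resize(s['img'][60:360,120:440],None,fx=2.4,fy=2,interpolation=cv2.INTER_CUBIC))
    print(pix(s,[.6155,-.157,.144]))
E
```

```text
15.0667 [ 0.6117 -0.1573  0.3107] [[-0.0799  0.9968 -0.0009]
 [ 0.9968  0.0799  0.0008]
 [ 0.0009 -0.0009 -1.    ]] [-0.0308  0.3965 -0.3249] 0.08526003870147633
wrist shutter_tab [0.6184, -0.1614, 0.1261] 0.91 [287.8064 190.3922]
wrist shutter_tab [0.666, -0.3818, -0.0019] 0.34 [303.9382 301.0041]
wrist shutter_pointer [0.6125, -0.1281, 0.0512] 0.83 [284.4281 149.1892]
wrist index_mark [0.5434, -0.128, 0.0519] 0.88 [228.9577 144.7281]
[285.5236 190.4187]
scene shutter_tab [0.5695, 0.0525, 0.0119] 0.7 [287.0009 230.0936]
scene shutter_tab [0.6133, -0.1537, 0.1254] 0.66 [219.7784 226.0848]
scene shutter_pointer [0.6114, -0.1328, 0.0544] 0.76 [228.8563 240.7065]
scene index_mark [0.5496, -0.1296, 0.0588] 0.64 [226.9659 224.3073]
scene panel [0.2667, 0.4808, -0.0033] 0.96 [382.1815 154.6255]
scene panel [0.5705, 0.0518, 0.0124] 0.77 [286.8547 230.2571]
[218.1266 222.3765]
```

View pics/g_wrist.png

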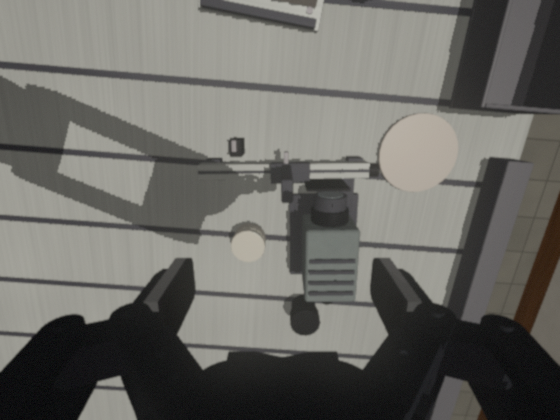

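View pics/g_scene.png

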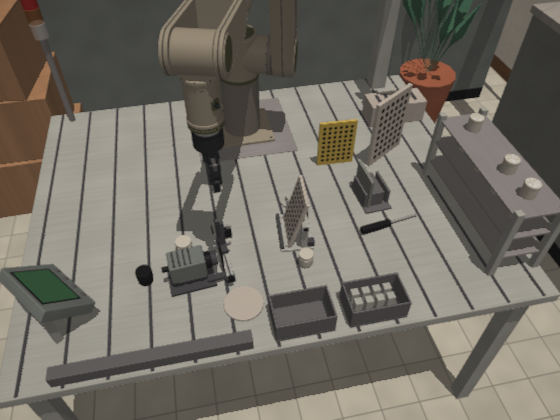

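```bash
python3 - <<'E'
from h import *
a=cv2.imread('pics/g_wrist.png')
cv2.imwrite('pics/g_wz.png',cv2.resize(a[125:215,190:390],None,fx=4,fy=4,interpolation=cv2.INTER_CUBIC))
E
```

```text
(no output)
```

View pics/g_wz.png

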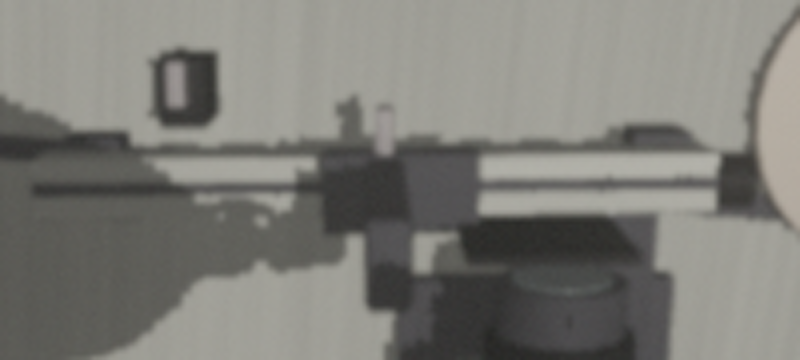

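```bash
python3 - <<'E'
from h import *
import pickle
s=pickle.load(open('g_wrist.pkl','rb'))
P=lambda u,v,z:ray(s,(190+u/4,125+v/4),z)
print('eye',s['eye'])
tab=P(389,262,.144);ptr=P(385,105,.054);idx=P(176,85,.054)
A=P(150,153,.04);B=P(715,152,.04);yw=np.arctan2(*(B-A)[[1,0]])
print(tab,ptr,idx,A,B,yw,P(367,262,.144)-P(412,262,.144),P(389,217,.144)-P(389,308,.144))
ex=np.array([np.cos(yw),np.sin(yw),0])
print('travel',(ptr-idx)@ex, 'tab-ptr along x',(tab-ptr)@ex)
print('px',pix(s,[.6117,-.1573,.144]))
E
```

```text
eye [ 0.607  -0.0827  0.4319]
[ 0.6172 -0.1569  0.144 ] [ 0.6149 -0.1301  0.054 ] [ 0.55   -0.1291  0.054 ] [ 0.5402 -0.1534  0.04  ] [ 0.7235 -0.1385  0.04  ] 0.08116078054095185 [-0.011  -0.0009  0.    ] [-0.0019  0.023   0.    ]
travel 0.06460714310071834 tab-ptr along x 9.546903997865216e-05
px [281.6473 190.4156]
```

apply_moves([
  [0.5,0,-3,0],
  [0.5,0,-6,0],
  [0.5,0,-9,0],
  [0.5,0,-12,0],
  [0.5,0,-14.5,0],
  [0.5,0,-16.5,0],
  [0.5,0,-17.5,0],
  [0.5,0,-18,0],
  [0.5,0,-18,0],
  [0.5,0,-18,0],
])

```text
clock: 16.4
tcp_pos: [0.6176, -0.1578, 0.1327]
orientation: [[-0.078, 0.997, 0.002], [0.997, 0.078, -0.001], [-0.001, 0.002, -1.0]]
force: [-0.4, 0.4, 0.2]
grip_width: 0.0856
```

apply_moves([
  [0,0,0,0],
  [0,0,0,0],
  [0,0,0,0],
  [0,0,0,0],
  [0,0,0,0],
  [0,0,0,0],
  [0,0,0,0],
  [0,0,0,0],
  [0,0,0,0],
  [0,0,0,0],
], hand=255)

```text
clock: 17.23
tcp_pos: [0.6161, -0.1576, 0.1316]
orientation: [[-0.078, 0.997, -0.002], [0.997, 0.078, -0.0], [0.0, -0.002, -1.0]]
force: [-6.6, 1.3, 5.5]
grip_width: 0.011
```

```bash
python3 sh.py i;python3 - <<'E'
from h import *
a=cv2.imread('pics/i_scene.png')
cv2.imwrite('pics/i_s.png',cv2.resize(a[170:300,150:350],(800,520),interpolation=cv2.INTER_CUBIC))
E
```

```text
17.2333 [ 0.6161 -0.1576  0.1316] [-6.5689  1.2972  5.5328] 0.010990929007378095
```

View pics/i_s.png

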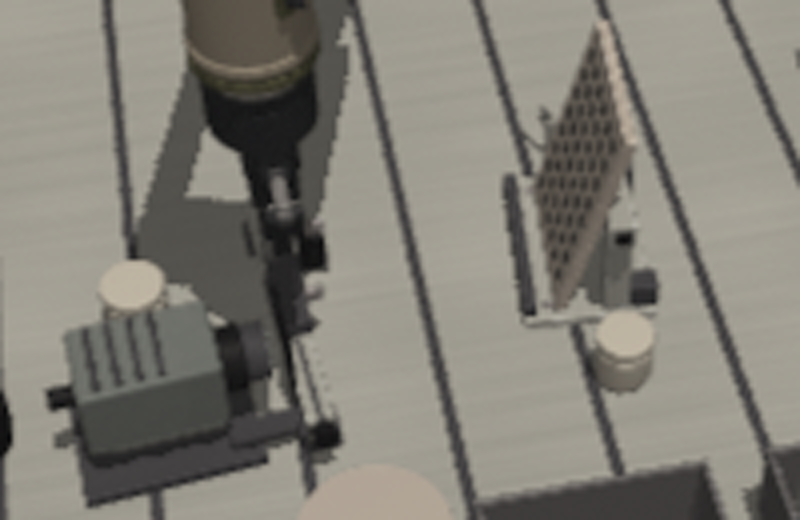

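View pics/i_wrist.png

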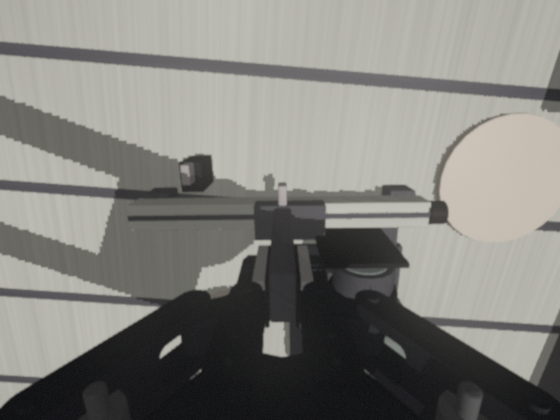

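apply_moves([
  [-0.4,0,0,0],
  [-1,-0.1,0,0],
  [-1.8,-0.1,0,0],
  [-2.6,-0.2,0,0],
  [-3.4,-0.3,0,0],
  [-4.2,-0.3,0,0],
  [-4.9,-0.4,0,0],
  [-5.5,-0.4,0,0],
  [-5.9,-0.5,0,0],
  [-5.9,-0.5,0,0],
])

```text
clock: 18.17
tcp_pos: [0.5588, -0.1629, 0.1317]
orientation: [[-0.078, 0.997, 0.004], [0.997, 0.078, -0.001], [-0.001, 0.004, -1.0]]
force: [9.8, -1.3, -5.9]
grip_width: 0.0111
```

apply_moves([
  [0,0,0,0],
  [0,0,0,0],
  [0,0,0,0],
  [0,0,0,0],
])

```text
clock: 18.5
tcp_pos: [0.5593, -0.1628, 0.1316]
orientation: [[-0.078, 0.997, 0.004], [0.997, 0.078, -0.001], [-0.001, 0.004, -1.0]]
force: [10.2, -2.1, -4.5]
grip_width: 0.0112
```

```bash
cat > m.py <<'E'
from h import *
import sys,pickle
p=sys.argv[1]
st=get_state();print(st['clock'],st['tcp_pos'],st['force'],st['grip_width'])
for n in ('wrist','scene','top'):
    s=snapshot(n);save(s,p+'_'+n)
    pickle.dump({k:s[k] for k in ('img','eye','attitude','camera_matrix')},open('%s_%s.pkl'%(p,n),'wb'))
    for l in ('shutter_pointer','index_mark'):
        for r in spot_point(s,l)[:2]:print(n,l,r['position'],r['score'],pix(s,r['position']))
    if n=='wrist': cv2.imwrite('pics/%s_wz.png'%p,cv2.resize(s['img'][140:240,200:340],None,fx=5.6,fy=5.6,interpolation=cv2.INTER_CUBIC))
    if n=='scene': cv2.imwrite('pics/%s_sz.png'%p,cv2.resize(s['img'][190:270,170:270],None,fx=7,fy=7,interpolation=cv2.INTER_CUBIC))
E
python3 m.py j
```

```text
18.5 [ 0.5593 -0.1628  0.1316] [10.2421 -2.0597 -4.5337] 0.011215929860599426
wrist shutter_pointer [0.5571, -0.1362, 0.0533] 0.64 [280.2811 184.786 ]
wrist index_mark [0.5451, -0.1273, 0.0525] 0.95 [263.4373 170.2839]
scene shutter_pointer [0.5582, -0.1322, 0.0567] 0.76 [226.5502 226.977 ]
scene shutter_pointer [0.572, 0.0648, 0.002] 0.38 [290.9684 232.1706]
scene index_mark [0.5491, -0.1282, 0.0587] 0.6 [227.4055 224.1386]
top shutter_pointer [0.703, 0.0778, -0.0031] 0.73 [248.3353 149.5209]
top shutter_pointer [0.5708, 0.0518, 0.0071] 0.68 [255.2736 190.016 ]
top index_mark [0.5711, -0.2645, 0.0001] 0.72 [354.1309 192.6973]
```

View pics/j_wz.png

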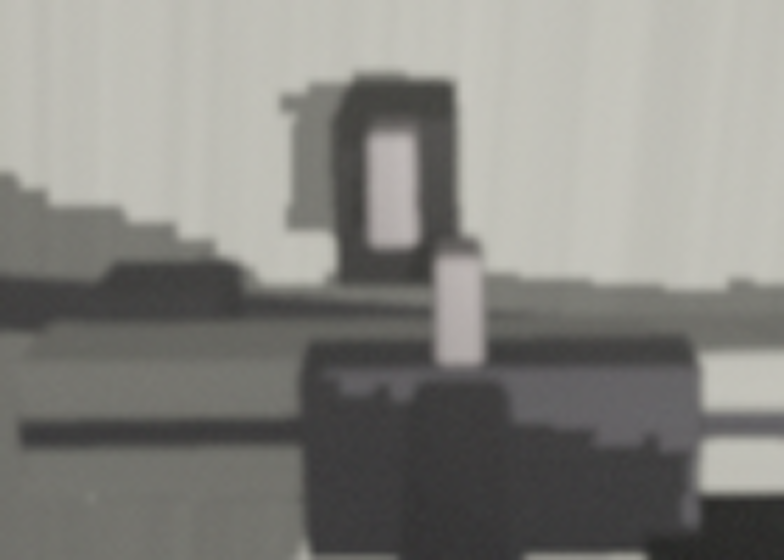

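View pics/j_sz.png

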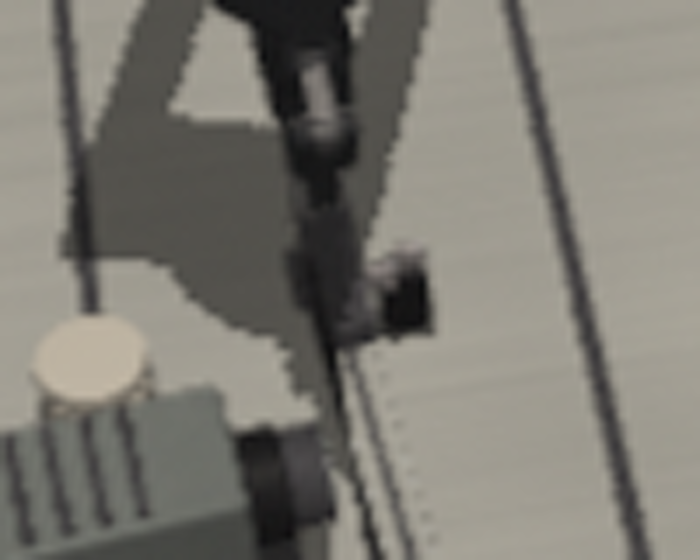

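```bash
python3 - <<'E'
from h import *
import pickle
s=pickle.load(open('j_wrist.pkl','rb'))
P=lambda u,v,z:ray(s,(200+u/5.6,140+v/5.6),z)
i=P(393,187,.054);q=P(460,305,.054);A=P(50,432,.04);B=P(740,425,.04);print(i,q,np.arctan2(*(B-A)[[1,0]]))
for yw in (.07,.08,.09): print((q-i)@[np.cos(yw),np.sin(yw),0])
E
```

```text
[ 0.5498 -0.1288  0.054 ] [ 0.5589 -0.1427  0.054 ] 0.08700706421554073
0.0080899344749124
0.007944179054052694
0.00779762922190771
```

apply_moves([
  [-0.3,0,0,0],
  [-0.6,0,0,0],
  [-0.8,-0.1,0,0],
  [-0.8,-0.1,0,0],
  [-0.8,-0.1,0,0],
  [-0.8,-0.1,0,0],
  [-0.8,-0.1,0,0],
])

```text
clock: 19.53
tcp_pos: [0.5515, -0.1635, 0.1317]
orientation: [[-0.078, 0.997, 0.004], [0.997, 0.078, -0.001], [-0.001, 0.004, -1.0]]
force: [10.4, -1.2, -5.4]
grip_width: 0.0112
```

```bash
python3 m.py k
```

```text
19.5333 [ 0.5515 -0.1635  0.1317] [10.3936 -1.2061 -5.362 ] 0.011151432482307662
wrist shutter_pointer [0.5477, -0.1358, 0.0519] 0.85 [278.1394 182.5443]
wrist index_mark [0.5445, -0.1308, 0.0534] 0.69 [273.9057 175.4465]
scene shutter_pointer [0.5488, -0.1365, 0.0571] 0.54 [224.7077 224.8442]
scene index_mark [0.5459, -0.1316, 0.0563] 0.58 [226.2074 224.0793]
scene index_mark [0.6614, -0.3858, 0.0007] 0.31 [145.4514 279.6766]
top index_mark [0.5487, -0.1259, 0.0508] 0.53 [312.9693 196.8339]
```

View pics/k_wz.png

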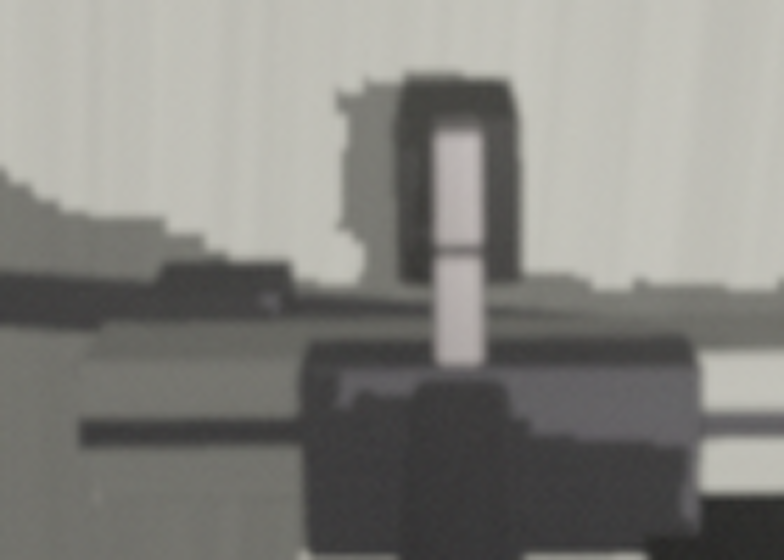

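View pics/k_scene.png

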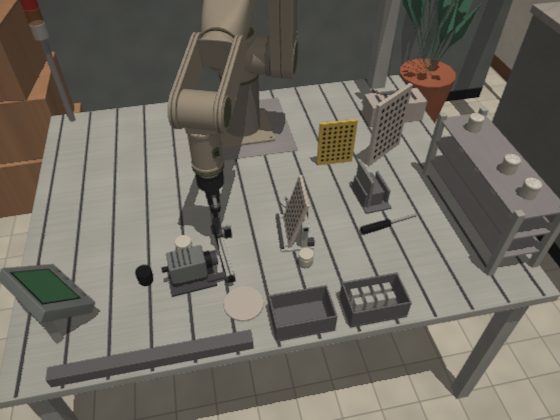

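apply_moves([
  [0,0,0,0],
  [0,0,0,0],
  [0,0,0,0],
  [0,0,0,0],
  [0,0,0,0],
  [0,0,0,0],
  [0,0,0,0],
  [0,0,0,0],
  [0,0,0,0],
  [0,0,0,0],
])

```text
clock: 20.82
tcp_pos: [0.5515, -0.1635, 0.1317]
orientation: [[-0.078, 0.997, 0.004], [0.997, 0.078, -0.001], [-0.001, 0.004, -1.0]]
force: [11.3, -0.8, -4.3]
grip_width: 0.0114
```

```bash
python3 m.py l
```

```text
20.8167 [ 0.5515 -0.1635  0.1317] [11.297  -0.8467 -4.329 ] 0.011425968832067025
wrist shutter_pointer [0.5476, -0.1357, 0.0515] 0.61 [277.9794 182.2565]
wrist index_mark [0.5433, -0.1307, 0.0526] 0.93 [272.1353 174.9218]
scene shutter_pointer [0.5493, -0.1368, 0.0542] 0.66 [224.7071 225.6231]
top index_mark [0.8026, -0.1225, -0.0005] 0.68 [310.8324 120.8837]
top index_mark [0.5495, -0.1276, 0.0513] 0.44 [313.5492 196.5697]
```

View pics/l_wz.png

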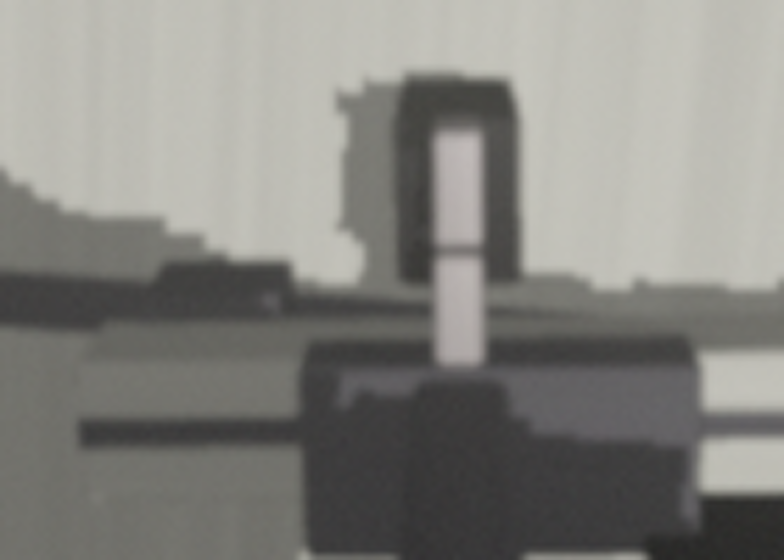

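The pointers are in line (both about x 434–484 in the enlarged crop) and holding still, so I'm handing in.

```bash
python3 -c "
from plant import *
print(close_job())"
```

```text
the job is handed in; nothing more can be done
None
```

The job is handed in at about 21 s of the 54 s allowed; it returned no verdict.

**Panel:** I took the white dotted panel from the rack, not the yellow one or the larger white one. I set its foot on the rest's plate behind the lip, tipped it back onto the cross bar with the open fingers, and let go. The pictures show it leaning with the dots to the front. My last estimate puts the foot about 18 mm in front of the rest origin and centred to a few millimetres. I didn't measure the lean after release; the foot position implies about 0.3 rad. The last scene picture before hand-in still showed it leaning.

**Shutter:** The fingers hold the tab, and I pulled it about 65 mm out. The pointers line up to within about 1 mm in the wrist view. Nothing had moved after a further second of holding: finger opening 11.4 mm, wrist force about 11 N against the spring.

**Checks that disagreed:**
- In the wrist view, the network put the index mark about 4 mm from the shutter pointer, which is within its stated error. I relied on the direct pixel comparison instead.
- The network also made a few false reports of other things in the top view, which I ignored.

The bystanders looked unmoved in the last scene picture, but I did not measure them individually at the end.

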